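Bring the empty hook of a mug carousel to the front and hang up the washed mug

TASK

Put the washed mug away: turn the mug carousel until its empty hook faces the robot, then hang the mug from the drying mat on that hook by its handle and let it hang freely, still facing the robot. Set it on gently, without forcing the mug against the hook; the other mugs must stay on their hooks and the tumbler and the spice jar where they stand.

Things in the scene. Friction and masses are not known exactly. Their poses are not given: they have to be found in the camera images.
- carousel: Fixed foot of the mug carousel; origin on the turning axis at the table top, x axis pointing away from the robot (within 6 degrees), z up. A dark wooden disc 132 mm across and 20 mm high with an upright steel pole 16 mm thick; from 159 to 201 mm above the table it carries a turning sleeve 28 mm thick, then a 20 mm neck up to the tray.
- carousel_head: Turning part of the carousel: sleeve, three hooks, a round wooden tray above their roots (100 mm across, from 243 to 258 mm above the table), turning handle. Origin on the axis, 185 mm above the table; x points along the empty hook, z up. It turns about the vertical either way, without stops, and stays where it is left (friction 0.15 N m).
- turn_handle (a point): Centre of the wooden turning handle on top of the carousel, on the turning axis, 289 mm above the table: a level bar 64 mm long, 16 mm thick, 22 mm high (278 to 300 mm above the table), on a thin neck, its mid-height 31 mm above the tray's rim. x lies along the bar and points the same way as the empty hook; z is up.
- free_hook (a point): Seat (lowest point) of the empty hook, on the centre line of its wire, 185 mm above the table, 91 mm from the axis; x level outward along the hook, z up. Wire 7 mm thick: it falls 10 mm from the sleeve to the seat and from 4 mm beyond turns up to a ball tip 10 mm across, centre 17 mm farther out and 15.5 mm higher than the seat. The tray's edge is 41 mm further in and 58 to 73 mm higher.
- mug: The washed mug to hang up: plain white, straight-sided, 64 mm across, 95 mm high, open at the top, 0.15 to 0.3 kg. It stands upright on the mat. Origin: centre of its underside; z up out of the mouth, x to the handle, which points left (+y) within about 50 degrees. Hung freely from the upper outer corner of its handle it leans 54 degrees, handle uppermost, mouth to either side of the hook.
- mug_center (a point): Centre of the mug, on its axis, 47.5 mm above its underside; axes as the mug's.
- mug_eye (a point): Middle of the opening in the mug's handle, 46 mm from the mug's axis and 60 mm above its underside; axes as the mug's, a hook passes along y. The handle is a round bar 9 mm thick in the x-z plane; its centre line (mm from the axis, height) runs (29, 83), (51, 84), (60, 80), (64, 71), (62, 52), (53, 35), (29, 25). The opening is 27 mm wide, about 46 mm high.
- hung_mug_a_center (a point): Centre of a like mug that hangs loosely on the next hook, 120 degrees counter-clockwise (from above) from the empty one; z about 0.126 while it hangs. It can be knocked off.
- hung_mug_b_center (a point): Centre of a like mug that hangs loosely on the third hook, 120 degrees clockwise (from above) from the empty one; z about 0.126 while it hangs. On both hooks the mug's mouth is turned counter-clockwise (from above) and its handle clockwise; to hang the new one likewise leaves most room beside it.
- tumbler_center (a point): Centre of a clear glass tumbler, 82 mm across and 86 mm high, on the right half of the drying mat (flat, dark, ribbed, 170 x 290 mm, 6 mm thick). Bystander.
- spice_center (a point): Centre of a small spice jar with a yellow cap, 42 mm across and 96 mm high, at the far edge of the table. Bystander.

How it is judged:
By the outcome, as a careful person would: the job done as asked, in the order asked, and still so for the second after the job is handed in, with the robot touching nothing.
It also fails if it takes over 72 s, if anything falls off the work surface, if the arm or the gripper's body presses on something with over 40 N, if the wrist force passes 120 N, or if a joint passes its speed limit or range.

ROBOT

A 6-joint arm with a two-finger parallel gripper is mounted at the origin on the work surface; the furniture and walls round the work are solid. World frame = base frame: x ahead of the robot, y to its left, z up, the work surface at z = 0. Lengths are in m, angles in rad, forces in N, time in s.
With the tool pointing down it reaches from about 0.25 to 0.85 m from the base axis. Payload 12.5 kg.
Tool frame: the origin (TCP) lies on the centre line of the jaws, within the pads' length; the fingertips stand 19 mm ahead of it and the grasp point (between the pads) is the TCP; y points along the fingers, z is the direction in which the jaws open and shut, and the axes are right-handed (so a half turn about y gives the same grasp; the last joint's range is limited). The gripper opens to 93 mm and grips with 3 to 60 N. Pads are 15 mm wide; open, the fingers measure 128 mm over their backs; the gripper's body (75 mm by 188 mm) begins 65 mm behind the grasp point.
Start: joints at [-0.782, 0.351, 1.652, -0, 1.139, -0.085], TCP at [0.422, -0.353, 0.213] pointing down, gripper open.
Joint ranges: [-2.75, 2.75], [-0.79, 2.1], [0.01, 2.65], [-1.57, 4.71], [0.07, 3.14], [-2.87, 2.87]. Speed limits (rad/s): [2.22, 2.22, 2.79, 3.14, 3.14, 3.14].

INTERFACE

Orientations are given as a unit quaternion [x, y, z, w].
In Python, from station import env, viewer, sign_off gives the robot as it stands.
- The arm moves only by the tool move_arm, never from a script. Its arguments are lists of equal length, an entry for each row: "travel": the shift along the tool's x, y, z in cm, a list of three; "turn": the turn about the tool's y in rad; "grip": the finger opening in cm, from 0 to 9.3. In form: {"travel": [[dx, dy, dz], ...], "turn": [turn, ...], "grip": [grip, ...]}. A call has 1 to 5 rows; each row shifts and turns the commanded pose from where the row before left it, along the tool's axes as they then stand; what a row does not reach is not made up. A row lasts 1/12 s, in which the tool goes at most 41.7 mm and 7.16 degrees, less where a joint would pass 70% of its speed; a pose out of reach is approached as far as the arm can. A call is refused whole if a number of a shift passes 4.17 or a number of a turn 0.125, either way. A call with a gripper value outside its range is refused whole. The fingers move at their own pace and stop on an object; the grip force is fixed at half the most. Time passes only in rows, so rows that do not move let the fingers close. It gives the time, the measured TCP pose, the force and the opening at its end, in the units of the state.
- env.read_state(): the state, without advancing time (a new reading comes with each control period).
- viewer.read_camera(name): name is "scene" or "top" or "wrist"; returns a dict with "pixels" (384x512x3 uint8, red, green, blue), "z_map" (384x512 float32, m along the optical axis (not along the pixel's ray), 0 where there is no reading), "mtx" (3x3 intrinsics, pixels), "R" (3x3) and "t" (3): a world point X has camera coordinates R X + t. Camera axes: x right, y down, z forward; pixel columns grow to the right and rows downward; lengths in m; the calibration is good to about 2 mm. A picture is of the moment at which its call begins.
- sign_off(): hands the job in, once; it reports no verdict.
The state is a dict: "clock": time; "joint_positions": joint angles; "joint_vel": joint speeds; "joint_torque": joint torques, N m; "eef_pos": TCP position; "ee_rot": TCP orientation; "wrist_force": force on the tool from outside, world axes, zero at the start; "moment": the same for the moment, N m; "gripper_width": finger opening in m.
Only numpy, scipy, OpenCV 4.12 (cv2) and the standard library are available. Lean on these libraries where they do the work, as an engineer would, in place of code of your own. Each camera call takes 0.05 s, during which the arm holds its last target. There are 200 camera calls.

## Working session

There is one attempt and no reset: what is moved stays moved. The work goes in short steps, Python scripts to look and compute and a tool call to move; the robot and the scene stay as the last step left them, time stands still between calls to the robot, and variables do not carry over. Pictures are saved under pics/ and viewed, about 8 in all and at most 12, crops included, and the job is handed in when it is done.

Besides the shell and the picture viewer there is one more tool, called after "Request:" by a JSON object that holds its "name" and its "arguments". move_arm: Moves the arm, as the interface text tells. Its arguments: {"type":"object","properties":{"travel":{"type":"array","items":{"type":"array","items":{"type":"number"}}},"turn":{"type":"array","items":{"type":"number"}},"grip":{"type":"array","items":{"type":"number"}}},"required":["travel","turn","grip"]}

```bash
ls; mkdir -p pics
cat > h.py <<'E'
import numpy as np, cv2
from station import env, viewer, sign_off
from scipy.spatial.transform import Rotation as Rn
def cam(n):
    c=viewer.read_camera(n); return c
def pts(c):
    z=c["z_map"]; K=c["mtx"]; v,u=np.mgrid[:z.shape[0],:z.shape[1]]
    P=np.stack([(u-K[0,2])/K[0,0]*z,(v-K[1,2])/K[1,1]*z,z],-1)
    W=(P-c["t"])@c["R"]; W[z==0]=np.nan; return W
def save(c,n): cv2.imwrite(f"pics/{n}.png",c["pixels"][:,:,::-1])
E
python3 - <<'E'
from h import *
s=env.read_state(); print(s)
ims=[cam(n) for n in("scene","top")]
for c,n in zip(ims,("scene","top")):
    np.savez(f"{n}.npz",**c); print(n,c["R"].round(3).tolist(),c["t"].round(3))
cv2.imwrite("pics/a.png",ims[0]["pixels"][:,:,::-1]);cv2.imwrite("pics/b.png",ims[1]["pixels"][:,:,::-1])
E
```

```text
pics
{'clock': 0.0, 'joint_positions': array([-7.81582405e-01,  3.51236046e-01,  1.65245210e+00, -1.88405283e-05,
        1.13910593e+00, -8.45931193e-02]), 'joint_vel': array([ 7.14895389e-04, -9.71927396e-05,  1.72161866e-03, -1.42262146e-04,
        9.41942426e-05, -1.51083791e-03]), 'joint_torque': array([ 4.47667899e-04, -4.97330189e+01, -2.85255039e+01,  6.99470798e-02,
        2.57007417e-02, -5.31620572e-05]), 'eef_pos': array([ 0.42148183, -0.35277289,  0.2127909 ]), 'ee_rot': array([-0.29935698,  0.64108088, -0.64028769,  0.29905248]), 'wrist_force': array([-0.53685686,  0.37642536, -0.13846413]), 'moment': array([0.00978563, 0.02851651, 0.03872878]), 'gripper_width': 0.09320395561490585}
scene [[-0.902, 0.432, 0.019], [0.242, 0.541, -0.806], [-0.359, -0.722, -0.592]] [0.414 0.044 1.375]
top [[0.001, -1.0, -0.005], [-0.988, -0.0, -0.157], [0.157, 0.005, -0.988]] [0.028 0.494 1.437]
```

View pics/a.png

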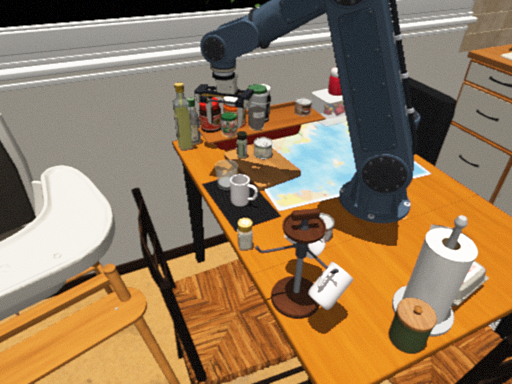

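View pics/b.png

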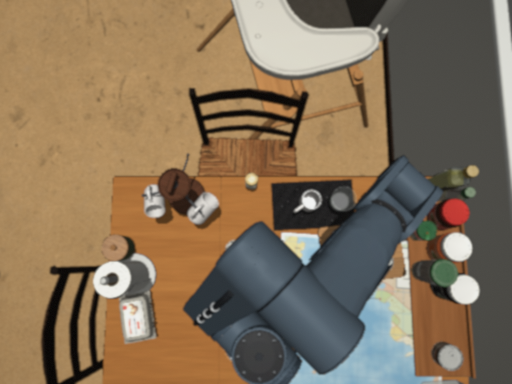

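The scene and top views show the carousel at top px (178,186), with the empty hook pointing away to (187,158). The mugs hang at (153,200) and (205,208), the mug to hang is at (310,200) with its handle at (298,208), and the spice jar is at (251,181).

Run:
```python
from h import *
t=dict(np.load("top.npz"));s=dict(np.load("scene.npz"))
for n,c in(("top",t),("scene",s)):
    W=pts(c); img=c["pixels"].astype(int)
    print(n,c["mtx"].round(1).tolist())
    x,y,z=W[...,0],W[...,1],W[...,2]
    def rep(name,m):
        p=W[m]; 
        if len(p): print(name,len(p),p.min(0).round(3),np.median(p,0).round(3),p.mean(0).round(3),p.max(0).round(3))
    c0=(x>0.3)&(x<0.9)&(y>0.05)&(y<0.6)
    m=c0&(z>.25)&(z<.265);rep("tray",m)
    m=c0&(z>.285)&(z<.31);rep("bar",m)
    if m.sum()>5:
        p=W[m][:,:2];_,_,v=np.linalg.svd(p-p.mean(0));print("bar dir",np.degrees(np.arctan2(v[0,1],v[0,0])))
    m=c0&(z>.17)&(z<.225);rep("hooklvl",m)
    br=img.min(-1)>110
    m=(x>.45)&(x<.85)&(y>-.3)&(y<.05)&(z>.04)&(z<.115)&br;rep("mug",m)
    m=m&(z>.09);rep("mugrim",m)
    m=(x>.45)&(x<.9)&(y>-.1)&(y<.2)&(z>.08)&(z<.11)&(img[...,0]-img[...,2]>40);rep("spice",m)
# crops, enlarged
a=cv2.resize(t["pixels"][150:240,130:370],None,fx=3.3,fy=3.3,interpolation=cv2.INTER_CUBIC)
b=cv2.resize(s["pixels"][160:330,190:390],None,fx=2,fy=2,interpolation=cv2.INTER_CUBIC)
b=cv2.resize(s["pixels"][160:250,190:350],(533,300),interpolation=cv2.INTER_CUBIC)
a=a[:297];o=np.zeros((600,800,3),np.uint8);o[:a.shape[0],:a.shape[1]]=a[:,:800];o[300:,:533]=b
cv2.imwrite("pics/c.png",o[:,:,::-1])
```

```text
top [[423.7, 0.0, 249.0], [0.0, 423.7, 186.3], [0.0, 0.0, 1.0]]
tray 619 [0.418 0.201 0.25 ] [0.466 0.243 0.254] [0.466 0.249 0.254] [0.515 0.298 0.263]
bar 136 [0.434 0.234 0.286] [0.465 0.248 0.299] [0.464 0.248 0.298] [0.495 0.265 0.307]
bar dir 163.29389645918988
hooklvl 363 [0.378 0.147 0.17 ] [0.429 0.221 0.187] [0.478 0.249 0.185] [0.8   0.358 0.21 ]
mug 145 [ 0.451 -0.208  0.064] [0.503 0.014 0.097] [ 0.496 -0.041  0.096] [0.531 0.038 0.111]
mugrim 132 [ 0.451 -0.208  0.091] [0.506 0.018 0.097] [ 0.499 -0.03   0.098] [0.531 0.038 0.111]
spice 185 [ 0.49  -0.093  0.085] [0.526 0.021 0.096] [0.63  0.032 0.096] [0.797 0.198 0.104]
scene [[385.1, 0.0, 257.7], [0.0, 385.1, 187.5], [0.0, 0.0, 1.0]]
tray 826 [0.418 0.204 0.25 ] [0.477 0.259 0.253] [0.473 0.259 0.254] [0.518 0.3   0.264]
bar 248 [0.439 0.235 0.285] [0.472 0.254 0.297] [0.471 0.254 0.295] [0.5   0.266 0.302]
bar dir -17.4182852960679
hooklvl 660 [0.405 0.207 0.17 ] [0.473 0.261 0.189] [0.521 0.277 0.187] [0.803 0.36  0.208]
mug 524 [ 0.45  -0.281  0.04 ] [ 0.474 -0.153  0.071] [ 0.486 -0.106  0.073] [0.537 0.045 0.103]
mugrim 159 [ 0.45  -0.256  0.09 ] [0.503 0.011 0.097] [ 0.494 -0.057  0.097] [0.533 0.039 0.103]
spice 160 [ 0.493 -0.     0.08 ] [0.522 0.034 0.096] [0.565 0.041 0.094] [0.806 0.146 0.108]
```

View pics/c.png

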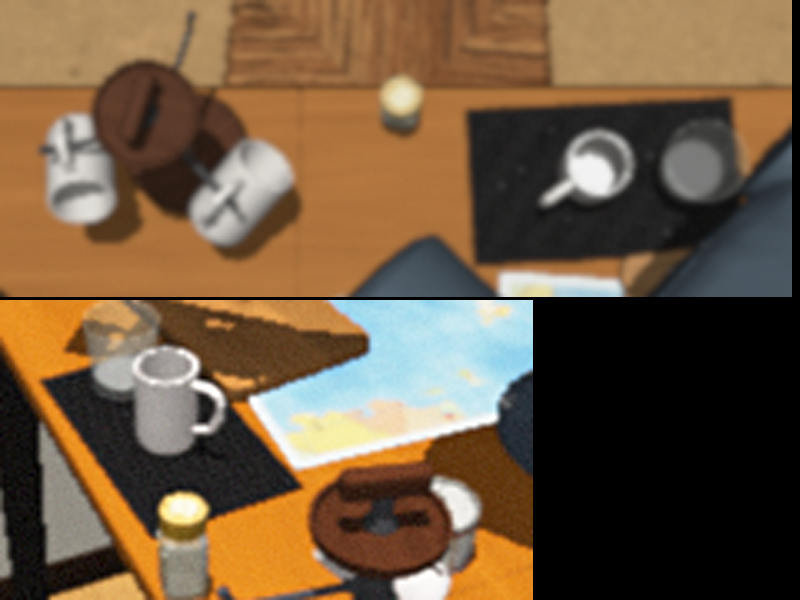

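The crops confirm the layout. The mug's handle points left and a bit towards the robot, and the bar lies along the empty hook, at about -17°. Next I measure the mug and the tool yaw.

Run:
```python
from h import *
s0=env.read_state(); Rm=Rn.from_quat(s0["ee_rot"]).as_matrix(); print("tool axes cols",Rm.round(3).tolist())
print("yaw z",np.degrees(np.arctan2(Rm[1,2],Rm[0,2])))
for n in("top","scene"):
    c=dict(np.load(n+".npz"));W=pts(c);img=c["pixels"].astype(int)
    x,y,z=W[...,0],W[...,1],W[...,2]
    ok=(x>.52)&(x<.78)&(y>-.3)&(y<.05)&(z>.03)&(z<.125)
    print(n,"xy extents all",W[ok].min(0).round(3),W[ok].max(0).round(3))
    m=(ok&(img.min(-1)>115)).astype(np.uint8)
    k,l,st,ce=cv2.connectedComponentsWithStats(m)
    for i in range(1,k):
        if st[i,4]>40:
            p=W[l==i];print(st[i],p.min(0).round(3),np.median(p,0).round(3),p.max(0).round(3))
    # rim circle: points near rim height
    r=ok&(z>.095)&(z<.11)&(img.min(-1)>100)
    p=W[r][:,:2]
    if n=="top":
        # ray cast of mug mask to z=.101
        v,u=np.nonzero(m); K=c["mtx"]
        d=np.stack([(u-K[0,2])/K[0,0],(v-K[1,2])/K[1,1],np.ones(len(u))],-1)@c["R"]; o=-c["R"].T@c["t"]
        q=o+d*((.101-o[2])/d[:,2])[:,None]; print("cam",o)
    (cx,cy),rad=cv2.minEnclosingCircle(p.astype(np.float32)*1000);print("rim enc",cx,cy,rad,len(p))
    h=ok&(img.min(-1)>100)&(z<.096)&(z>.07)
    print("handle-ish"); 
    hp=W[ok&(img.min(-1)>100)&(z>.07)]
    c0=np.array([cx,cy])/1000
    # least squares circle w/ radius 32 on rim pts at |d|<36
    from scipy.optimize import least_squares
    pr=p
    for _ in range(4):
        pr=p[np.abs(np.linalg.norm(p-c0,axis=1)-.0305)<.006]
        c0=least_squares(lambda a:np.linalg.norm(pr-a,axis=1)-.0305,c0,loss="soft_l1",f_scale=.002).x
    print("fit",c0,len(pr))
    dd=hp[:,:2]-c0; rr=np.linalg.norm(dd,axis=1); f=(rr>.042)&(rr<.075)
    print("handle",f.sum(),np.degrees(np.arctan2(*dd[f].mean(0)[::-1])),rr[f].max())
```

```text
tool axes cols [[-0.642, -0.001, 0.767], [-0.767, 0.001, -0.642], [-0.0, -1.0, -0.001]]
yaw z -39.93374685560986
top xy extents all [ 0.52  -0.166  0.032] [0.78  0.034 0.125]
cam [0.26254819 0.02044457 1.49705318]
rim enc 524.0955200195312 22.677459716796875 11.837136268615723 15
handle-ish
fit [0.52409552 0.02267746] 0<stdin>:35: RuntimeWarning: Mean of empty slice.
  ret = um.true_divide(
Traceback (most recent call last):
ValueError: zero-size array to reduction operation maximum which has no identity
```

Request:
{"name": "move_arm", "arguments": {"travel": [[0,-3.5,0],[0,-3.5,0],[0,-3.5,0],[0,-3.5,0],[-3.07,0,-2.2]], "turn": [0,0,0,0,0], "grip": [9.3,9.3,9.3,9.3,9.3]}}

```text
clock: 0.52
eef_pos: [0.4256, -0.3196, 0.3593]
ee_rot: [0.297, -0.638, 0.644, -0.299]
wrist_force: [1.5, -0.3, 0.6]
gripper_width: 0.0933
```

Request:
{"name": "move_arm", "arguments": {"travel": [[-3.07,0,-2.2],[-3.07,0,-2.2],[-3.07,0,-2.2],[-3.07,0,-2.2],[-3.07,0,-2.2]], "turn": [0,0,0,0,0], "grip": [9.3,9.3,9.3,9.3,9.3]}}

```text
clock: 0.93
eef_pos: [0.4383, -0.1253, 0.3532]
ee_rot: [-0.299, 0.641, -0.641, 0.299]
wrist_force: [0.5, 0.1, 0.1]
gripper_width: 0.0926
```

Request:
{"name": "move_arm", "arguments": {"travel": [[-3.07,0,-2.2],[-3.07,0,-2.2],[-3.07,0,-2.2],[-3.07,0,-2.2],[-3.07,0,-2.2]], "turn": [0,0,0,0,0], "grip": [9.3,9.3,9.3,9.3,9.3]}}

```text
clock: 1.35
eef_pos: [0.4525, 0.0631, 0.3533]
ee_rot: [0.299, -0.641, 0.641, -0.299]
wrist_force: [0.3, -0.1, 0.4]
gripper_width: 0.0929
```

Request:
{"name": "move_arm", "arguments": {"travel": [[-3.07,0,-2.2],[-3.07,0,-2.2],[-3.07,0,-2.2],[-3.07,0,-2.2],[-3.07,0,-2.2]], "turn": [0,0,0,0,0], "grip": [9.3,9.3,9.3,9.3,9.3]}}

```text
clock: 1.77
eef_pos: [0.4667, 0.2515, 0.3531]
ee_rot: [0.299, -0.641, 0.641, -0.299]
wrist_force: [0.9, -1.6, -0.2]
gripper_width: 0.0931
```

Request:
{"name": "move_arm", "arguments": {"travel": [[0,0,0],[0,0,0],[0,0,0],[0,0,0],[0,0,0]], "turn": [-0.12,-0.12,-0.12,-0.12,-0.12], "grip": [7,7,7,7,7]}}

```text
clock: 2.18
eef_pos: [0.467, 0.2496, 0.3529]
ee_rot: [-0.477, 0.522, -0.522, 0.476]
wrist_force: [-0.3, -0.6, -0.1]
gripper_width: 0.0704
```

Request:
{"name": "move_arm", "arguments": {"travel": [[0,0,0],[0,0,0],[0,0,0],[0,0,0],[0,0,0]], "turn": [-0.12,-0.12,-0.12,-0.12,-0.12], "grip": [7,7,7,7,7]}}

```text
clock: 2.6
eef_pos: [0.467, 0.2495, 0.353]
ee_rot: [0.61, -0.358, 0.358, -0.61]
wrist_force: [-0.7, -0.5, 0.7]
gripper_width: 0.0701
```

Request:
{"name": "move_arm", "arguments": {"travel": [[0,0,0],[0,0,0],[0,0,0],[0,0,0],[0,0,0]], "turn": [-0.12,-0.12,-0.12,-0.12,-0.12], "grip": [7,7,7,7,7]}}

```text
clock: 3.02
eef_pos: [0.467, 0.2495, 0.353]
ee_rot: [0.688, -0.162, 0.162, -0.688]
wrist_force: [-0.6, 0.3, -0.3]
gripper_width: 0.07
```

Request:
{"name": "move_arm", "arguments": {"travel": [[0,0,0],[0,0,0],[0,0,0]], "turn": [-0.12,-0.052,0], "grip": [7,7,7]}}

```text
clock: 3.27
eef_pos: [0.467, 0.2495, 0.353]
ee_rot: [0.7, -0.104, 0.103, -0.699]
wrist_force: [0.2, -0.2, -0.6]
gripper_width: 0.0698
```

```bash
cat > mug.py <<'E'
from h import *
from scipy.optimize import least_squares
def mug(c,reg):
    W=pts(c);img=c["pixels"].astype(int);x,y,z=W[...,0],W[...,1],W[...,2]
    ok=(x>reg[0])&(x<reg[1])&(y>reg[2])&(y<reg[3])&(img.min(-1)>95)&(np.ptp(img,axis=-1)<40)
    p=W[ok&(z>.093)&(z<.11)][:,:2]; c0=np.median(p,0)
    for _ in range(6):
        pr=p[np.linalg.norm(p-c0,axis=1)<.038]
        c0=least_squares(lambda a:np.linalg.norm(pr-a,axis=1)-.030,c0,loss="soft_l1",f_scale=.002).x
    hp=W[ok&(z>.07)&(z<.105)]; d=hp[:,:2]-c0; r=np.linalg.norm(d,axis=1); f=(r>.042)&(r<.072)
    print("mug",c0.round(4),len(pr),"handle n",f.sum(),"yaw",np.degrees(np.arctan2(*d[f].mean(0)[::-1])).round(1),"rmax",r[f].max().round(3),"z",np.median(hp[f,2]).round(3))
if __name__=="__main__":
    for n in("top","scene"):
        c=cam(n);np.savez(n+"2.npz",**c);save(c,n+"2"); mug(c,(.34,.56,-.22,-.07))
    c=cam("wrist");save(c,"w1")
E
python3 mug.py
```

```text
mug [ 0.4403 -0.1794] 83 handle n 21 yaw 124.8 rmax 0.068 z 0.092
mug [ 0.4438 -0.1783] 107 handle n 28 yaw 123.9 rmax 0.067 z 0.088
```

View pics/w1.png

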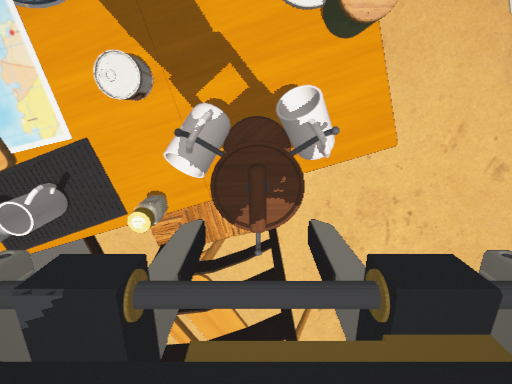

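The wrist view shows the bar at (258,195), centred between the jaws and in line with them. A white-lidded can at (123,75) needs placing later. Now I lower onto the bar and grip it.

Request:
{"name": "move_arm", "arguments": {"travel": [[0,2,0],[0,2,0],[0,1.2,0],[0,0.9,0],[0,0,0]], "turn": [0,0,0,0,0], "grip": [7,7,7,7,4]}}

```text
clock: 3.83
eef_pos: [0.4666, 0.2493, 0.2907]
ee_rot: [0.7, -0.105, 0.104, -0.699]
wrist_force: [0.4, 0.2, -0.2]
gripper_width: 0.0667
```

Request:
{"name": "move_arm", "arguments": {"travel": [[0,0,0],[0,0,0],[0,0,0],[0,0,0],[0,0,0]], "turn": [0,0,0,0,0], "grip": [3,2.5,2,1.6,1.4]}}

```text
clock: 4.25
eef_pos: [0.4673, 0.2496, 0.2928]
ee_rot: [-0.699, 0.104, -0.104, 0.7]
wrist_force: [-0.4, 0.1, -0.1]
gripper_width: 0.0347
```

Request:
{"name": "move_arm", "arguments": {"travel": [[0,0,0],[0,0,0],[0,0,0],[0,0,0],[0,0,0]], "turn": [0,0,0,0,0], "grip": [1,1,1,1,1]}}

```text
clock: 4.67
eef_pos: [0.4674, 0.2502, 0.2924]
ee_rot: [-0.699, 0.104, -0.104, 0.7]
wrist_force: [1.6, 5.1, -2.1]
gripper_width: 0.0147
```

Request:
{"name": "move_arm", "arguments": {"travel": [[0,0,0],[0,0,0],[0,0,0],[0,0,0],[0,0,0]], "turn": [0.02,0.04,0.05,0.05,0.05], "grip": [1,1,1,1,1]}}

```text
clock: 5.08
eef_pos: [0.4673, 0.2502, 0.2925]
ee_rot: [-0.684, 0.177, -0.178, 0.685]
wrist_force: [1.2, 4.4, -1.0]
gripper_width: 0.0148
```

Request:
{"name": "move_arm", "arguments": {"travel": [[0,0,0],[0,0,0],[0,0,0],[0,0,0],[0,0,0]], "turn": [0.05,0.05,0.05,0.05,0.05], "grip": [1,1,1,1,1]}}

```text
clock: 5.5
eef_pos: [0.4673, 0.2501, 0.2925]
ee_rot: [-0.657, 0.261, -0.262, 0.657]
wrist_force: [3.0, 3.9, 0.5]
gripper_width: 0.0148
```

Request:
{"name": "move_arm", "arguments": {"travel": [[0,0,0],[0,0,0],[0,0,0],[0,0,0],[0,0,0]], "turn": [0.05,0.05,0.05,0.05,0.05], "grip": [1,1,1,1,1]}}

```text
clock: 5.92
eef_pos: [0.4673, 0.2501, 0.2925]
ee_rot: [-0.619, 0.341, -0.341, 0.62]
wrist_force: [0.2, 3.4, 0.2]
gripper_width: 0.0147
```

Request:
{"name": "move_arm", "arguments": {"travel": [[0,0,0],[0,0,0],[0,0,0],[0,0,0],[0,0,0]], "turn": [0.05,0.05,0.05,0.05,0.05], "grip": [1,1,1,1,1]}}

```text
clock: 6.33
eef_pos: [0.4672, 0.25, 0.2925]
ee_rot: [-0.571, 0.416, -0.416, 0.572]
wrist_force: [1.1, 3.9, 0.2]
gripper_width: 0.0149
```

Request:
{"name": "move_arm", "arguments": {"travel": [[0,0,0],[0,0,0],[0,0,0],[0,0,0],[0,0,0]], "turn": [0.05,0.05,0.05,0.05,0.05], "grip": [1,1,1,1,1]}}

```text
clock: 6.75
eef_pos: [0.4671, 0.25, 0.2924]
ee_rot: [-0.515, 0.484, -0.484, 0.516]
wrist_force: [-0.7, 2.6, 0.4]
gripper_width: 0.015
```

Request:
{"name": "move_arm", "arguments": {"travel": [[0,0,0],[0,0,0],[0,0,0],[0,0,0],[0,0,0]], "turn": [0.05,0.05,0.05,0.05,0.05], "grip": [1,1,1,1,1]}}

```text
clock: 7.17
eef_pos: [0.4671, 0.25, 0.2924]
ee_rot: [-0.451, 0.545, -0.544, 0.451]
wrist_force: [-0.1, 3.4, 0.7]
gripper_width: 0.015
```

Request:
{"name": "move_arm", "arguments": {"travel": [[0,0,0],[0,0,0],[0,0,0],[0,0,0],[0,0,0]], "turn": [0.05,0.05,0.05,0.05,0.05], "grip": [1,1,1,1,1]}}

```text
clock: 7.58
eef_pos: [0.467, 0.25, 0.2925]
ee_rot: [-0.38, 0.597, -0.596, 0.38]
wrist_force: [-1.1, 4.0, 0.5]
gripper_width: 0.0145
```

Request:
{"name": "move_arm", "arguments": {"travel": [[0,0,0],[0,0,0],[0,0,0],[0,0,0],[0,0,0]], "turn": [0.05,0.05,0.05,0.05,0.05], "grip": [1,1,1,1,1]}}

```text
clock: 8.0
eef_pos: [0.4669, 0.25, 0.2924]
ee_rot: [-0.302, 0.64, -0.639, 0.302]
wrist_force: [-0.9, 3.6, -0.1]
gripper_width: 0.0148
```

Request:
{"name": "move_arm", "arguments": {"travel": [[0,0,0],[0,0,0],[0,0,0],[0,0,0],[0,0,0]], "turn": [0.05,0.05,0.05,0.05,0.05], "grip": [1,1,1,1,1]}}

```text
clock: 8.42
eef_pos: [0.4669, 0.2501, 0.2924]
ee_rot: [-0.22, 0.672, -0.672, 0.22]
wrist_force: [-2.3, 4.6, -0.4]
gripper_width: 0.0145
```

Request:
{"name": "move_arm", "arguments": {"travel": [[0,0,0],[0,0,0],[0,0,0],[0,0,0],[0,0,0]], "turn": [0.05,0.04,0.03,0.02,0.003], "grip": [1,1,1,1,1]}}

```text
clock: 8.83
eef_pos: [0.4668, 0.2501, 0.2924]
ee_rot: [-0.172, 0.686, -0.685, 0.172]
wrist_force: [-2.2, 5.3, 1.5]
gripper_width: 0.0151
```

Request:
{"name": "move_arm", "arguments": {"travel": [[0,0,0],[0,0,0],[0,0,0],[0,0,0],[0,0,0]], "turn": [0,0,0,0,0], "grip": [1,1,2,4,6]}}

```text
clock: 9.25
eef_pos: [0.4672, 0.2493, 0.2923]
ee_rot: [0.173, -0.686, 0.686, -0.172]
wrist_force: [0.1, -0.8, 0.6]
gripper_width: 0.0291
```

Request:
{"name": "move_arm", "arguments": {"travel": [[0,0,0],[0,0,0],[0,-2,0],[0,-3,0],[0,-3,0]], "turn": [0,0,0,0,0], "grip": [7,7,7,7,7]}}

```text
clock: 9.67
eef_pos: [0.4668, 0.2492, 0.3729]
ee_rot: [0.173, -0.686, 0.686, -0.172]
wrist_force: [0.3, 0.5, 0.0]
gripper_width: 0.0617
```

Request:
{"name": "move_arm", "arguments": {"travel": [[0,0,0],[0,0,0],[0,0,0],[0,0,0],[0,0,0]], "turn": [-0.12,-0.12,-0.12,-0.12,-0.12], "grip": [9.3,9.3,9.3,9.3,9.3]}}

```text
clock: 10.08
eef_pos: [0.4672, 0.2494, 0.3723]
ee_rot: [0.369, -0.603, 0.603, -0.369]
wrist_force: [-0.5, 0.3, -0.5]
gripper_width: 0.0917
```

Request:
{"name": "move_arm", "arguments": {"travel": [[0,0,0],[0,0,0],[0,0,0],[0,0,0],[0,0,0]], "turn": [-0.12,-0.12,-0.12,-0.12,-0.12], "grip": [9.3,9.3,9.3,9.3,9.3]}}

```text
clock: 10.5
eef_pos: [0.4672, 0.2494, 0.3723]
ee_rot: [0.531, -0.467, 0.467, -0.531]
wrist_force: [-0.5, -0.1, 0.6]
gripper_width: 0.0929
```

Request:
{"name": "move_arm", "arguments": {"travel": [[0,0,0],[0,0,0],[0,0,0],[3.166,0,-1.662],[3.166,0,-1.662]], "turn": [-0.12,-0.12,-0.064,0,0], "grip": [9.3,9.3,9.3,9.3,9.3]}}

```text
clock: 10.92
eef_pos: [0.4628, 0.178, 0.3719]
ee_rot: [0.595, -0.382, 0.382, -0.595]
wrist_force: [1.0, -1.2, -0.2]
gripper_width: 0.0932
```

Request:
{"name": "move_arm", "arguments": {"travel": [[3.166,0,-1.662],[3.166,0,-1.662],[3.166,0,-1.662],[3.166,0,-1.662],[3.166,0,-1.662]], "turn": [0,0,0,0,0], "grip": [9.3,9.3,9.3,9.3,9.3]}}

```text
clock: 11.33
eef_pos: [0.4523, -0.002, 0.3725]
ee_rot: [-0.594, 0.383, -0.383, 0.594]
wrist_force: [0.4, -0.1, 0.4]
gripper_width: 0.0931
```

Request:
{"name": "move_arm", "arguments": {"travel": [[3.166,0,-1.662],[3.166,0,-1.662],[3.166,0,-1.662],[3.166,0,-1.662],[3.166,0,-1.662]], "turn": [0,0,0,0,0], "grip": [9.3,9.3,9.3,9.3,9.3]}}

```text
clock: 11.75
eef_pos: [0.442, -0.1807, 0.3725]
ee_rot: [0.594, -0.383, 0.383, -0.594]
wrist_force: [-0.3, 0.2, 0.8]
gripper_width: 0.093
```

Request:
{"name": "move_arm", "arguments": {"travel": [[0,3.5,0],[0,3.5,0],[0,3.5,0],[0,3.5,0],[0,0,0]], "turn": [0,0,0,0,0], "grip": [9.3,9.3,9.3,9.3,9.3]}}

```text
clock: 12.17
eef_pos: [0.4398, -0.1777, 0.227]
ee_rot: [0.595, -0.386, 0.38, -0.594]
wrist_force: [0.9, 0.1, -2.2]
gripper_width: 0.093
```

Run:
```python
from h import *
import mug
print(env.read_state()["eef_pos"])
cs={n:cam(n) for n in("wrist","top","scene")}
np.savez("all.npz",**{n+"_"+k:v for n,c in cs.items() for k,v in c.items()})
try: mug.mug(cs["wrist"],(.34,.54,-.25,-.10))
except Exception as e: print(e)
for n in("top","scene"):
    W=pts(cs[n]);x,y,z=W[...,0],W[...,1],W[...,2]
    m=(np.hypot(x-.467,y-.25)<.06)&(z>.287)&(z<.31);p=W[m][:,:2]
    _,_,v=np.linalg.svd(p-p.mean(0));print(n,"bar",p.mean(0),np.degrees(np.arctan2(v[0,1],v[0,0])))
    a=np.radians(-151.8);u=np.array([np.cos(a),np.sin(a)]);d=W[...,:2]-[.467,.2505];r=d@u;l=d@[-u[1],u[0]]
    m=(r>.06)&(r<.125)&(abs(l)<.03)&(z>.165)&(z<.22)
    print("hook",m.sum()); o=np.argsort(r[m]); print(np.c_[r[m],l[m],z[m]][o][::max(1,m.sum()//12)].round(4).tolist())
    m=(x>.15)&(x<.4)&(y>0)&(y<.3)&(z>.03)&(z<.3); print("obst",m.sum(),W[m].min(0).round(3) if m.any() else'',W[m].max(0).round(3) if m.any() else'')
o=np.hstack([cs["wrist"]["pixels"][:, :],])
im=np.vstack([cv2.resize(cs["wrist"]["pixels"],(400,300)),cv2.resize(cs["top"]["pixels"][150:240,130:250],(400,300))])
im=np.hstack([im,np.vstack([cv2.resize(cs["scene"]["pixels"][190:320,240:413],(400,300)),cv2.resize(cs["top"]["pixels"],(400,300))])])
cv2.imwrite("pics/d.png",im[:,:,::-1])
```

```text
[ 0.43977345 -0.17765371  0.22695373]
mug [ 0.4408 -0.1782] 673 handle n 208 yaw 135.5 rmax 0.072 z 0.092
top bar [0.46482543 0.24839152] -150.2665471071538
hook 40
[[0.0612, 0.0001, 0.1985], [0.0645, 0.0011, 0.1935], [0.0681, 0.0021, 0.1898], [0.0724, 0.0034, 0.1899], [0.0759, 0.0044, 0.1854], [0.0805, 0.0059, 0.1876], [0.085, 0.0006, 0.1903], [0.0885, 0.0015, 0.1852], [0.0926, 0.0028, 0.1845], [0.0977, 0.0045, 0.1904], [0.1033, 0.0066, 0.1999], [0.1077, 0.008, 0.2015], [0.1106, 0.0, 0.2036], [0.1137, 0.0055, 0.205]]
obst 410 [0.238 0.034 0.045] [0.399 0.213 0.207]
scene bar [0.47190369 0.25516748] 27.931306956407703
hook 9
[[0.1031, 0.0005, 0.2036], [0.1053, 0.0019, 0.2047], [0.1057, 0.0012, 0.1981], [0.1063, 0.005, 0.2024], [0.1064, -0.0008, 0.202], [0.1075, 0.0086, 0.203], [0.1075, 0.0059, 0.2044], [0.109, 0.0038, 0.2045], [0.1105, 0.0014, 0.2014]]
obst 591 [0.15  0.035 0.031] [0.376 0.201 0.3  ]
```

View pics/d.png

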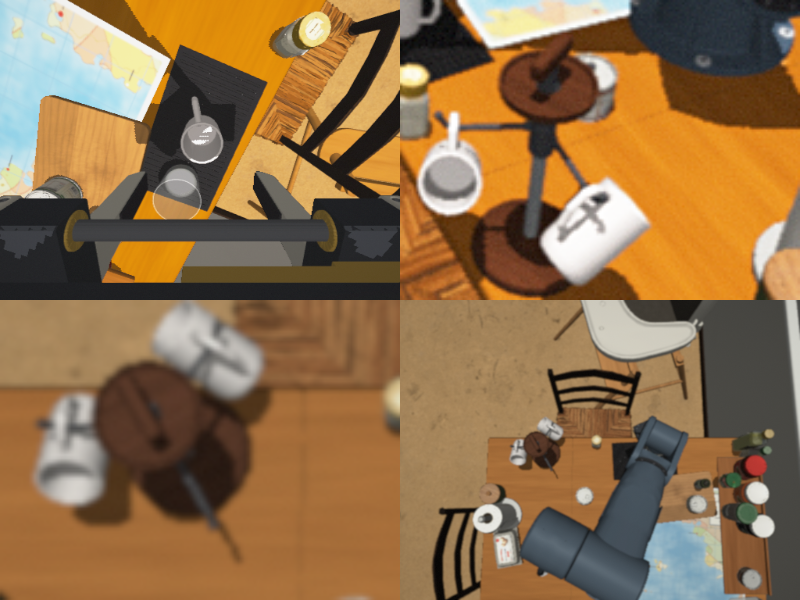

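The crops show the carousel with its empty hook facing the robot: the tip is at (235,555) in the lower-left panel, the bar lies at -150 to -152°, and both mugs are still hanging. The wrist view shows the mug at (203,142) with its handle up at (195,108). The handle yaw readings disagree (124° and 135°), so I'll refine that.

Run:
```python
from h import *
D=np.load("all.npz")
c0=np.array([.4415,-.1785])
print("t",env.read_state()["eef_pos"])
f=cam("wrist"); np.savez("w3.npz",**f)
for n,c in (("wristold",{k[6:]:D[k] for k in D if k.startswith("wrist_")}),("wrist",f),("top2",np.load("top2.npz")),("scene2",np.load("scene2.npz"))):
    W=pts(c);img=c["pixels"].astype(int);ok=(img.min(-1)>110)&(np.ptp(img,axis=-1)<40)
    d=W[...,:2]-c0;r=np.hypot(d[...,0],d[...,1]);z=W[...,2]
    rim=ok&(z>.097)&(z<.108)&(r<.04); p=W[rim]
    print(n,"rim",rim.sum(),p.min(0).round(4),p.max(0).round(4),"mid",((p.min(0)+p.max(0))/2).round(4),end=" ")
    for lo,hi in((.038,.046),(.046,.054),(.054,.064)):
        m=ok&(z>.075)&(z<.1)&(r>lo)&(r<hi)&(d[...,1]>0)
        if m.any(): q=d[m].mean(0);print(m.sum(),np.degrees(np.arctan2(q[1],q[0])).round(1),z[m].mean().round(3),end=" | ")
    print()
c=np.load("top2.npz");W=pts(c);D2={k[4:]:D[k] for k in D if k.startswith("top_")};W=pts(D2);x,y,z=W[...,0],W[...,1],W[...,2]
m=(x>.22)&(x<.36)&(y>0)&(y<.13)&(z>.02)&(z<.25);p=W[m];print("can",m.sum(),p.min(0),p.max(0),np.percentile(p[:,2],[10,50,90]))
```

```text
t [ 0.44328907 -0.17921143  0.23416397]
wristold rim 548 [ 0.4097 -0.2106  0.097 ] [ 0.4724 -0.1472  0.1035] mid [ 0.4411 -0.1789  0.1003] 54 124.9 0.094 | 56 124.7 0.094 | 69 124.8 0.091 | 
wrist rim 539 [ 0.4096 -0.2106  0.0971] [ 0.4723 -0.1475  0.1037] mid [ 0.441  -0.179   0.1004] 53 124.9 0.094 | 55 124.7 0.094 | 65 124.8 0.091 | 
top2 rim 67 [ 0.411  -0.2086  0.0972] [ 0.472  -0.1482  0.1056] mid [ 0.4415 -0.1784  0.1014] 7 126.2 0.094 | 6 126.5 0.094 | 9 126.2 0.092 | 
scene2 rim 65 [ 0.4138 -0.2108  0.0974] [ 0.4749 -0.1469  0.1053] mid [ 0.4444 -0.1788  0.1013] 7 121.0 0.092 | 6 122.8 0.091 | 9 122.2 0.087 | 
can 383 [0.23759723 0.03439865 0.04508037] [0.30767579 0.10538208 0.06907759] [0.0509523  0.05489474 0.05945446]
```

Request:
{"name": "move_arm", "arguments": {"travel": [[0,0,0]], "turn": [0], "grip": [9.3]}}

```text
clock: 12.45
eef_pos: [0.4435, -0.1793, 0.2345]
ee_rot: [-0.594, 0.382, -0.384, 0.595]
wrist_force: [0.2, 0.2, 0.8]
gripper_width: 0.0931
```

Request:
{"name": "move_arm", "arguments": {"travel": [[-0.14,0,-0.19],[0,3,0],[0,3,0],[0,3,0],[0,2.5,0]], "turn": [0,0,0,0,0], "grip": [9.3,9.3,9.3,9.3,9.3]}}

```text
clock: 12.87
eef_pos: [0.4402, -0.1783, 0.1166]
ee_rot: [-0.594, 0.383, -0.383, 0.594]
wrist_force: [0.5, -0.0, -0.9]
gripper_width: 0.0929
```

Request:
{"name": "move_arm", "arguments": {"travel": [[0,1.5,0],[0,0.85,0],[0,0,0],[0,0,0],[0,0,0]], "turn": [0,0,0,0,0], "grip": [9.3,9.3,9.3,9,8.5]}}

```text
clock: 13.28
eef_pos: [0.441, -0.1787, 0.0951]
ee_rot: [-0.594, 0.382, -0.384, 0.594]
wrist_force: [0.6, 0.4, 0.1]
gripper_width: 0.0876
```

Request:
{"name": "move_arm", "arguments": {"travel": [[0,0,0],[0,0,0],[0,0,0],[0,0,0],[0,0,0]], "turn": [0,0,0,0,0], "grip": [8,7.5,7,6.5,6]}}

```text
clock: 13.7
eef_pos: [0.4404, -0.1784, 0.0941]
ee_rot: [-0.594, 0.383, -0.383, 0.594]
wrist_force: [0.8, 0.6, 2.2]
gripper_width: 0.0629
```

Request:
{"name": "move_arm", "arguments": {"travel": [[0,0,0],[0,0,0],[0,0,0],[0,0,0],[0,0,0]], "turn": [0,0,0,0,0], "grip": [5.5,5.5,5.5,5.5,5.5]}}

```text
clock: 14.12
eef_pos: [0.4405, -0.1784, 0.094]
ee_rot: [-0.594, 0.383, -0.383, 0.594]
wrist_force: [1.4, 0.7, 3.4]
gripper_width: 0.0616
```

Request:
{"name": "move_arm", "arguments": {"travel": [[0,0,0],[0,0,0],[0,0,0],[0,-0.35,0],[0,0,0]], "turn": [0,0,0,0,0], "grip": [6.5,7.2,7.2,7.2,7]}}

```text
clock: 14.53
eef_pos: [0.4402, -0.1784, 0.0977]
ee_rot: [0.594, -0.383, 0.383, -0.594]
wrist_force: [0.3, -0.7, 0.4]
gripper_width: 0.0705
```

Request:
{"name": "move_arm", "arguments": {"travel": [[0,0,0],[0,0,0],[0,0,0],[0,0,0],[0,0,0]], "turn": [0,0,0,0,0], "grip": [6.6,6.3,6,5.5,5.5]}}

```text
clock: 14.95
eef_pos: [0.4402, -0.1783, 0.0973]
ee_rot: [0.594, -0.383, 0.383, -0.594]
wrist_force: [0.4, 0.0, 0.1]
gripper_width: 0.056
```

Request:
{"name": "move_arm", "arguments": {"travel": [[0,0,0],[0,0,0],[0,0,0],[0,-0.5,0],[0,-1,0]], "turn": [0,0,0,0,0], "grip": [5.5,5.5,5.5,5.5,5.5]}}

```text
clock: 15.37
eef_pos: [0.4397, -0.1781, 0.1121]
ee_rot: [0.594, -0.384, 0.382, -0.594]
wrist_force: [-0.6, 0.6, -0.4]
gripper_width: 0.055
```

Request:
{"name": "move_arm", "arguments": {"travel": [[0,-2,0],[0,-2,0],[0,-2,0],[0,0,0],[0,0,0]], "turn": [0,0,0,0,0], "grip": [5.5,5.5,5.5,5.5,5.5]}}

```text
clock: 15.78
eef_pos: [0.4407, -0.1786, 0.1735]
ee_rot: [-0.594, 0.382, -0.384, 0.594]
wrist_force: [-0.6, -0.6, -0.9]
gripper_width: 0.0553
```

Run:
```python
from h import *
print(env.read_state())
for n in ("top","wrist"):
    c=cam(n);np.savez(n+"4.npz",**c);save(c,n+"4")
```

```text
{'clock': 15.7833, 'joint_positions': array([-4.82944799e-01,  2.64705124e-01,  1.88219714e+00,  3.54850720e-05,
        9.92099621e-01, -9.08927269e-01]), 'joint_vel': array([-0.00157019,  0.03097265,  0.02961661,  0.00010045, -0.01676397,
       -0.00079565]), 'joint_torque': array([ 2.85547256e-02, -4.40202928e+01, -2.72324932e+01,  3.34162032e-02,
        2.94844843e-01,  5.20543254e-04]), 'eef_pos': array([ 0.44066589, -0.17855295,  0.17354347]), 'ee_rot': array([-0.59429722,  0.38210332, -0.38392606,  0.59448183]), 'wrist_force': array([-0.56426837, -0.58599069, -0.90857543]), 'moment': array([ 0.01487758, -0.08075754, -0.00572732]), 'gripper_width': 0.055348458853227894}
```

View pics/wrist4.png

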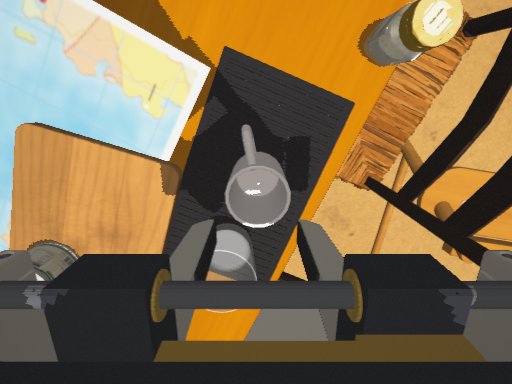

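The grasp failed. The wrist view shows the mug still standing upright on the mat at (258,195), with the jaws empty above it. I'll re-measure before trying again.

```bash
cat > m3.py <<'E'
from h import *
c0=np.array([.4411,-.179])
def meas(c,c0=c0):
    W=pts(c);img=c["pixels"].astype(int);ok=(img.min(-1)>110)&(np.ptp(img,axis=-1)<40)
    for _ in range(3):
        d=W[...,:2]-c0;r=np.hypot(d[...,0],d[...,1]);z=W[...,2]
        rim=ok&(z>.097)&(z<.108)&(r<.04); p=W[rim]; c0=((p.min(0)+p.max(0))/2)[:2]
    print("rim",rim.sum(),p.min(0).round(4),p.max(0).round(4),"mid",c0.round(4),"zmed",np.median(p[:,2]).round(4))
    for lo,hi in((.038,.046),(.046,.054),(.054,.064)):
        m=ok&(z>.075)&(z<.1)&(r>lo)&(r<hi)&(d[...,1]>0)
        if m.any(): q=d[m].mean(0);print(m.sum(),np.degrees(np.arctan2(q[1],q[0])).round(1),z[m].mean().round(3))
if __name__=="__main__":
    c=dict(np.load("wrist4.npz"));meas(c)
    # finger pixels/geometry in tool frame
    s=env.read_state();R=Rn.from_quat(s["ee_rot"]).as_matrix();W=pts(c);T=(W-s["eef_pos"])@R
    m=(abs(T[...,1])<.08)&(abs(T[...,0])<.06)&(abs(T[...,2])<.1)&~np.isnan(T[...,0])
    q=T[m]
    for lo in np.arange(-.08,.03,.01):
        k=q[(q[:,1]>=lo)&(q[:,1]<lo+.01)]
        if len(k): print(round(lo,3),len(k),k.min(0).round(3),k.max(0).round(3))
    print(c["R"].round(3).tolist(),(-c["R"].T@c["t"]).round(3))
E
python3 m3.py
```

```text
rim 797 [ 0.4096 -0.2101  0.097 ] [ 0.4721 -0.1472  0.1035] mid [ 0.4408 -0.1786] zmed 0.1012
77 124.3 0.094
78 124.4 0.094
104 124.6 0.09
-0.08 326 [-0.01  -0.08  -0.038] [ 0.009 -0.07   0.037]
-0.07 782 [-0.011 -0.07  -0.042] [-0.001 -0.06   0.041]
-0.06 883 [-0.01  -0.06  -0.044] [ 0.006 -0.05   0.044]
-0.05 773 [-0.01  -0.05  -0.043] [ 0.008 -0.04   0.043]
-0.04 591 [-0.01  -0.04  -0.043] [ 0.007 -0.03   0.042]
-0.03 492 [-0.01  -0.03  -0.042] [ 0.007 -0.02   0.042]
-0.02 385 [-0.01  -0.02  -0.042] [ 0.008 -0.01   0.041]
-0.01 93 [-0.01  -0.01  -0.036] [ 0.007 -0.005  0.035]
[[0.911, 0.413, -0.001], [0.395, -0.871, 0.291], [0.12, -0.265, -0.957]] [ 0.406 -0.104  0.344]
```

Run:
```python
from h import *
for f,p,w in(("w3.npz",[.4433,-.1792,.2342],.093),("wrist4.npz",[.44067,-.17855,.17354],.0553)):
    c=dict(np.load(f)); q=[-0.59429722,0.38210332,-0.38392606,0.59448183]
    R=Rn.from_quat(q).as_matrix(); p=np.array(p); im=c["pixels"].copy()
    for s in(-1,1):
        for y in(-.04,-.02,0,.019):
            X=p+R@np.array([0,y,s*w/2]); a=c["R"]@X+c["t"];u=c["mtx"]@(a/a[2]); ui=tuple(int(round(v)) for v in u[:2])
            print(f,s,y,u[:2].round(1),"z pred",a[2].round(3),"zmap",c["z_map"][ui[1],ui[0]].round(3))
    W=pts(c);T=(W-p)@R
    m=(abs(T[...,1])<.03)&(abs(T[...,0])<.03)&(abs(T[...,2])<.08);print("n",m.sum(),T[m].max(0) if m.any() else '')
    print("zero",(c["z_map"]==0).sum())
```

```text
w3.npz -1 -0.04 [174.8 259.1] z pred 0.15 zmap 0.152
w3.npz -1 -0.02 [184. 242.] z pred 0.169 zmap 0.171
w3.npz -1 0 [191.4 228.3] z pred 0.188 zmap 0.437
w3.npz -1 0.019 [197.2 217.7] z pred 0.206 zmap 0.436
w3.npz 1 -0.04 [340.2 259.2] z pred 0.15 zmap 0.149
w3.npz 1 -0.02 [330.8 242. ] z pred 0.169 zmap 0.167
w3.npz 1 0 [323.2 228.4] z pred 0.188 zmap 1.234
w3.npz 1 0.019 [317.4 217.7] z pred 0.206 zmap 1.219
n 1227 [ 0.00733415 -0.00515507  0.06037206]
zero 767
wrist4.npz -1 -0.04 [208.6 260.7] z pred 0.149 zmap 0.155
wrist4.npz -1 -0.02 [214.1 243.3] z pred 0.168 zmap 0.171
wrist4.npz -1 0 [218.4 229.5] z pred 0.187 zmap 0.347
wrist4.npz -1 0.019 [221.8 218.7] z pred 0.206 zmap 0.367
wrist4.npz 1 -0.04 [307.5 260.8] z pred 0.149 zmap 0.145
wrist4.npz 1 -0.02 [301.7 243.4] z pred 0.168 zmap 0.161
wrist4.npz 1 0 [297.1 229.6] z pred 0.187 zmap 0.181
wrist4.npz 1 0.019 [293.6 218.8] z pred 0.205 zmap 0.368
n 1056 [ 0.00731455 -0.00338452  0.04144217]
zero 777
```

The depth picture shows the fingertips ending about 4 mm behind (above) the reported TCP, not 19 mm ahead of it. That explains the jaws closing just over the rim. I'll take the true grasp point as about 23 mm above the reported TCP and grip with the reported z at about 0.073.

Request:
{"name": "move_arm", "arguments": {"travel": [[0,0,0],[0,0,0],[0,0,0],[0,0,0],[0,2.5,0]], "turn": [0,0,0,0,0], "grip": [9.3,9.3,9.3,9.3,9.3]}}

```text
clock: 16.3
eef_pos: [0.4422, -0.1794, 0.15]
ee_rot: [-0.594, 0.381, -0.385, 0.595]
wrist_force: [0.8, 0.1, -0.8]
gripper_width: 0.0839
```

Request:
{"name": "move_arm", "arguments": {"travel": [[0,2.5,0],[0,2.5,0],[0,1.5,0],[0,1.05,0],[0,0,0]], "turn": [0,0,0,0,0], "grip": [9.3,9.3,9.3,9.3,9]}}

```text
clock: 16.72
eef_pos: [0.4393, -0.1779, 0.0701]
ee_rot: [0.595, -0.384, 0.382, -0.594]
wrist_force: [0.3, -0.0, -0.1]
gripper_width: 0.091
```

Request:
{"name": "move_arm", "arguments": {"travel": [[0,0,0],[0,0,0],[0,0,0],[0,0,0],[0,0,0]], "turn": [0,0,0,0,0], "grip": [8,7.5,7,6.5,6]}}

```text
clock: 17.13
eef_pos: [0.4406, -0.1785, 0.0724]
ee_rot: [-0.594, 0.383, -0.383, 0.594]
wrist_force: [1.1, 1.8, 1.9]
gripper_width: 0.0633
```

Request:
{"name": "move_arm", "arguments": {"travel": [[0,0,0],[0,0,0],[0,0,0],[0,0,0],[0,0,0]], "turn": [0,0,0,0,0], "grip": [5.5,5.5,5.5,5.5,5.5]}}

```text
clock: 17.55
eef_pos: [0.4408, -0.1786, 0.0724]
ee_rot: [-0.594, 0.382, -0.384, 0.594]
wrist_force: [0.2, 0.9, 6.7]
gripper_width: 0.0632
```

Request:
{"name": "move_arm", "arguments": {"travel": [[0,-0.4,0],[0,-1,0],[0,-2,0],[0,-2,0],[0,-2,0]], "turn": [0,0,0,0,0], "grip": [5.5,5.5,5.5,5.5,5.5]}}

```text
clock: 17.97
eef_pos: [0.4398, -0.1781, 0.1471]
ee_rot: [0.594, -0.383, 0.383, -0.594]
wrist_force: [0.7, 0.2, -0.7]
gripper_width: 0.0633
```

Request:
{"name": "move_arm", "arguments": {"travel": [[0,-2,0],[0,-2,0],[0,-1.4,0],[0,0,0],[0,0,0]], "turn": [0,0,0,0,0], "grip": [5.5,5.5,5.5,5.5,5.5]}}

```text
clock: 18.38
eef_pos: [0.4402, -0.1783, 0.2002]
ee_rot: [-0.594, 0.383, -0.383, 0.594]
wrist_force: [-0.1, 0.3, -2.9]
gripper_width: 0.0634
```

```bash
cat > held.py <<'E'
from h import *
s=env.read_state();p=s["eef_pos"];R=Rn.from_quat(s["ee_rot"]).as_matrix();print(p,s["wrist_force"],s["gripper_width"])
c=cam("wrist");save(c,"held%d"%int(s["clock"]*100));np.savez("held.npz",**c)
W=pts(c);img=c["pixels"].astype(int);ok=(img.min(-1)>100)&(np.ptp(img,axis=-1)<40)
c0=p[:2].copy();z=W[...,2];zr=p[2]+.029
for _ in range(3):
    d=W[...,:2]-c0;r=np.hypot(d[...,0],d[...,1]);q=W[ok&(abs(z-zr)<.004)&(r<.04)];zr=np.median(q[:,2]);c0=(q.min(0)+q.max(0))[:2]/2
print("rim z",zr,"span",(q.max(0)-q.min(0)).round(4),"centre-TCP",(c0-p[:2]).round(4))
m=ok&(z>zr-.02)&(z<zr-.003)&(r>.04)&(r<.066)&(d[...,1]>0)
h=d[m].mean(0);print("handle yaw",np.degrees(np.arctan2(h[1],h[0])),m.sum(),"tool yaw z",np.degrees(np.arctan2(R[1,2],R[0,2])),"handle z",z[m].mean())
E
python3 held.py
```

```text
[ 0.44015894 -0.17830346  0.20021209] [-0.11896854  0.25909847 -2.86261064] 0.06339002177279471
rim z 0.22899120179457733 span [0.0627 0.0613 0.0066] centre-TCP [-0.0008  0.0007]
handle yaw 124.82144824947741 672 tool yaw z 24.412307991790883 handle z 0.21919928890366827
```

Request:
{"name": "move_arm", "arguments": {"travel": [[-1,0,0.18],[-2.2,0,0.4],[-2.8,0,0.5],[-2.8,0,0.5],[-2.8,0,0.5]], "turn": [0,0,0,0,0], "grip": [5.5,5.5,5.5,5.5,5.5]}}

```text
clock: 18.85
eef_pos: [0.4098, -0.0624, 0.1988]
ee_rot: [0.594, -0.384, 0.382, -0.594]
wrist_force: [0.3, -0.9, -1.5]
gripper_width: 0.0635
```

Request:
{"name": "move_arm", "arguments": {"travel": [[-2.8,0,0.5],[-2.8,0,0.5],[-2.8,0,0.5],[-2.8,0,0.5],[-2.8,0,0.5]], "turn": [0,0,0,0,0], "grip": [5.5,5.5,5.5,5.5,5.5]}}

```text
clock: 19.27
eef_pos: [0.3745, 0.0753, 0.199]
ee_rot: [0.595, -0.384, 0.382, -0.594]
wrist_force: [-0.1, 0.8, -1.7]
gripper_width: 0.0631
```

Request:
{"name": "move_arm", "arguments": {"travel": [[-2.8,0,0.5],[-2.2,0,0.33],[-1.35,0,0.18],[0,0,0],[0,0,0]], "turn": [0,0,0,0.107,0], "grip": [5.5,5.5,5.5,5.5,5.5]}}

```text
clock: 19.68
eef_pos: [0.3578, 0.1365, 0.199]
ee_rot: [0.573, -0.416, 0.415, -0.572]
wrist_force: [-0.5, 0.1, -1.6]
gripper_width: 0.0635
```

Request:
{"name": "move_arm", "arguments": {"travel": [[0,0,0],[0,0,0]], "turn": [0,0], "grip": [5.5,5.5]}}

```text
clock: 19.85
eef_pos: [0.3587, 0.1355, 0.1994]
ee_rot: [0.574, -0.414, 0.413, -0.573]
wrist_force: [0.5, 0.4, -1.0]
gripper_width: 0.0633
```

```bash
python3 held.py
python3 - <<'E'
from h import *
c=dict(np.load("held.npz"));A=np.array([.467,.2505]);a=np.radians(-151.3);u=np.array([np.cos(a),np.sin(a)]);t=np.array([-u[1],u[0]])
W=pts(c);img=c["pixels"].astype(int);d=W[...,:2]-A;r=d@u;l=d@t;z=W[...,2]
m=(r>.05)&(r<.118)&(abs(l)<.02)&(z>.175)&(z<.212)
print("hook pts",m.sum())
for lo in np.arange(.05,.118,.008):
    k=m&(r>=lo)&(r<lo+.008)
    if k.any(): print(lo.round(3),k.sum(),"lat",l[k].mean().round(4),"z",z[k].mean().round(4),z[k].max().round(4))
for n in("top",):
    e=cam(n);save(e,"top5");np.savez("top5.npz",**e)
h=cv2.imread("pics/top5.png")[160:280,130:290]
o=cv2.resize(h,(400,300)); w=cv2.imread(sorted(__import__("glob").glob("pics/held*.png"))[-1]); cv2.imwrite("pics/e.png",np.hstack([o,cv2.resize(w,(400,300))]))
E
```

```text
[0.35869519 0.13550326 0.19942037] [ 0.53852553  0.44860938 -1.02101401] 0.0633119742026885
rim z 0.22829813652702866 span [0.0756 0.0591 0.008 ] centre-TCP [-0.007   0.0016]
handle yaw 102.0082846583492 754 tool yaw z 18.4212000320039 handle z 0.21823789123005677
hook pts 1037
0.05 140 lat 0.0004 z 0.1927 0.1953
0.058 135 lat 0.0006 z 0.1918 0.1947
0.066 133 lat 0.0007 z 0.1908 0.1935
0.074 128 lat 0.0008 z 0.1898 0.1921
0.082 127 lat 0.001 z 0.1888 0.1919
0.09 116 lat 0.0011 z 0.1891 0.1916
0.098 93 lat 0.0008 z 0.1964 0.2051
0.106 165 lat 0.0013 z 0.2044 0.2067
```

View pics/e.png

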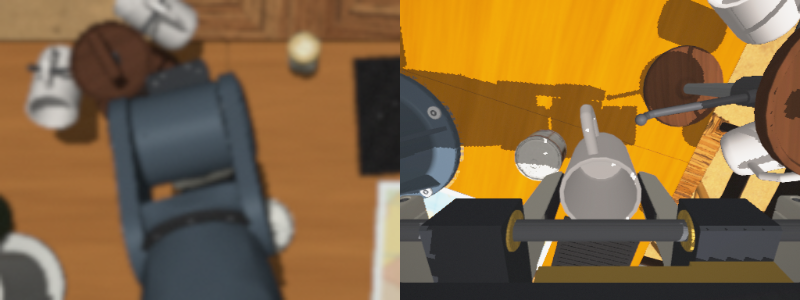

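The picture shows the held mug with its handle at right panel (590,110–155) and the hook ball at (640,118), with the hook line running towards the handle's opening. I'll check the handle in hook coordinates.

```bash
cat > hk.py <<'E'
from h import *
def hk(c):
    A=np.array([.467,.2505]);a=np.radians(-150.8);u=np.array([np.cos(a),np.sin(a)]);t=np.array([-u[1],u[0]])
    s=env.read_state();d=s["eef_pos"][:2]-A;zt=s["eef_pos"][2];print("TCP r,l,z",(d@u).round(4),(d@t).round(4),zt.round(4),"F",s["wrist_force"].round(1),"w",s["gripper_width"])
    W=pts(c);img=c["pixels"].astype(int);D=W[...,:2]-A;r=D@u;l=D@t;z=W[...,2];r0=d@u;l0=d@t
    ok=(img.min(-1)>90)&(np.ptp(img,axis=-1)<40)&(z>zt+.005)&(z<zt+.028)&(abs(r-r0)<.02)
    for x in np.arange(.034,.07,.004):
        k=ok&(l0-l>=x)&(l0-l<x+.004)
        if k.any(): print("x",x.round(3),k.sum(),"l",l[k].mean().round(4),"r",r[k].mean().round(4),"ztop",z[k].mean().round(4))
    return u,t
if __name__=="__main__": hk(dict(np.load("held.npz")))
E
python3 hk.py
```

```text
TCP r,l,z 0.1505 0.0478 0.1996 F [-0.6 -0.4 -1.8] w 0.06349253520222883
x 0.034 98 l 0.0116 r 0.1509 ztop 0.2205
x 0.038 92 l 0.0077 r 0.1508 ztop 0.2207
x 0.042 98 l 0.0038 r 0.1507 ztop 0.2208
x 0.046 103 l -0.0003 r 0.1508 ztop 0.221
x 0.05 108 l -0.0043 r 0.1507 ztop 0.2206
x 0.054 109 l -0.0082 r 0.1506 ztop 0.219
x 0.058 114 l -0.0122 r 0.1506 ztop 0.2171
x 0.062 117 l -0.0161 r 0.1504 ztop 0.2124
x 0.066 32 l -0.019 r 0.1508 ztop 0.2074
```

Request:
{"name": "move_arm", "arguments": {"travel": [[0,-0.1,0.3],[-0.11,0,0.58],[-0.11,0,0.58],[-0.11,0,0.58],[-0.11,0,0.58]], "turn": [0,0,0,0,0], "grip": [5.5,5.5,5.5,5.5,5.5]}}

```text
clock: 20.37
eef_pos: [0.3833, 0.1485, 0.2008]
ee_rot: [-0.573, 0.414, -0.414, 0.573]
wrist_force: [-0.1, -0.1, -2.0]
gripper_width: 0.0631
```

Request:
{"name": "move_arm", "arguments": {"travel": [[-0.15,0,0.58],[-0.13,0,0.58],[-0.12,0,0.5],[0,0,0],[0,0,0]], "turn": [0,0,0,0,0], "grip": [5.5,5.5,5.5,5.5,5.5]}}

```text
clock: 20.78
eef_pos: [0.3971, 0.1572, 0.2007]
ee_rot: [0.573, -0.414, 0.414, -0.573]
wrist_force: [-0.7, 0.7, -1.9]
gripper_width: 0.0633
```

Run:
```python
from h import *; import hk
c=cam("wrist");save(c,"w6");hk.hk(c)
```

```text
TCP r,l,z 0.1067 0.0473 0.2007 F [-0.1  0.3 -2.7] w 0.06351891103597516
x 0.034 91 l 0.0113 r 0.1066 ztop 0.2217
x 0.038 96 l 0.0074 r 0.1066 ztop 0.222
x 0.042 100 l 0.0034 r 0.1066 ztop 0.2221
x 0.046 101 l -0.0006 r 0.1064 ztop 0.2223
x 0.05 109 l -0.0046 r 0.1065 ztop 0.2218
x 0.054 114 l -0.0086 r 0.1065 ztop 0.2201
x 0.058 112 l -0.0127 r 0.1062 ztop 0.2181
x 0.062 117 l -0.0165 r 0.1063 ztop 0.2132
x 0.066 25 l -0.0193 r 0.1063 ztop 0.2084
```

Request:
{"name": "move_arm", "arguments": {"travel": [[-0.1,0,0.51],[-0.1,0,0.51],[-0.09,0,0.5],[0.34,0,0.07],[0,0,0]], "turn": [0,0,0,0,0], "grip": [5.5,5.5,5.5,5.5,5.5]}}

```text
clock: 21.25
eef_pos: [0.4127, 0.1614, 0.2007]
ee_rot: [0.573, -0.414, 0.414, -0.573]
wrist_force: [-0.3, -0.7, -1.8]
gripper_width: 0.0634
```

Request:
{"name": "move_arm", "arguments": {"travel": [[0,0.4,0],[0,0.5,0],[0,0.5,0],[0,0.4,0],[0,0.2,0]], "turn": [0,0,0,0,0], "grip": [5.5,5.5,5.5,5.5,5.5]}}

```text
clock: 21.67
eef_pos: [0.4119, 0.1615, 0.18]
ee_rot: [0.573, -0.415, 0.414, -0.573]
wrist_force: [-0.9, -0.1, -1.7]
gripper_width: 0.0631
```

Request:
{"name": "move_arm", "arguments": {"travel": [[0,0.1,0],[0,0,0],[0,0,0]], "turn": [0,0,0], "grip": [5.5,5.5,5.5]}}

```text
clock: 21.92
eef_pos: [0.4124, 0.1616, 0.1799]
ee_rot: [-0.573, 0.414, -0.414, 0.573]
wrist_force: [-0.3, 0.3, -1.9]
gripper_width: 0.063
```

Run:
```python
from h import *; import hk
c=cam("wrist");save(c,"w7");hk.hk(c)
e=cam("scene");save(e,"s7"); 
h=cv2.imread("pics/s7.png")[180:310,230:403]
cv2.imwrite("pics/f.png",np.hstack([cv2.resize(h,(400,300)),cv2.resize(cv2.imread("pics/w7.png"),(400,300))]))
```

```text
TCP r,l,z 0.091 0.0509 0.18 F [-0.   0.3 -2.3] w 0.0631837591227987
x 0.034 95 l 0.015 r 0.091 ztop 0.201
x 0.038 98 l 0.0109 r 0.091 ztop 0.2012
x 0.042 98 l 0.0069 r 0.0911 ztop 0.2014
x 0.046 106 l 0.003 r 0.0907 ztop 0.2006
x 0.05 120 l -0.0011 r 0.0912 ztop 0.2003
x 0.054 116 l -0.0051 r 0.091 ztop 0.1993
x 0.058 110 l -0.0092 r 0.0907 ztop 0.1973
x 0.062 115 l -0.013 r 0.0907 ztop 0.1924
x 0.066 25 l -0.0157 r 0.091 ztop 0.1876
```

View pics/f.png

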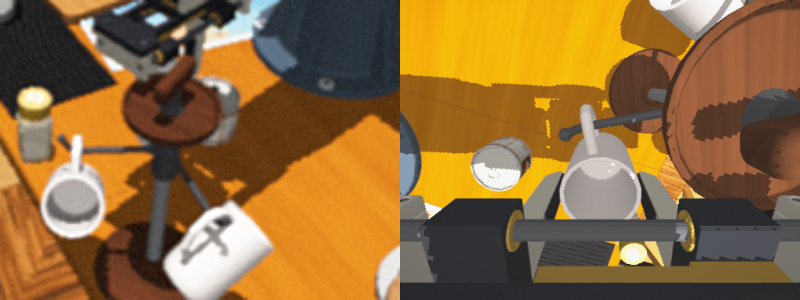

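The wrist panel shows the hook passing through the handle at (590,125), with the ball outside at (567,133). The handle is about 3 mm above the seat, so I'll creep down.

Request:
{"name": "move_arm", "arguments": {"travel": [[0,0.1,0],[0,0.1,0],[0,0,0],[0,0,0]], "turn": [0,0,0,0], "grip": [5.5,5.5,5.5,5.5]}}

```text
clock: 22.35
eef_pos: [0.4123, 0.1616, 0.1778]
ee_rot: [0.573, -0.414, 0.414, -0.573]
wrist_force: [-0.7, 0.1, -2.5]
gripper_width: 0.0631
```

Request:
{"name": "move_arm", "arguments": {"travel": [[0,0.05,0],[0,0,0],[0,0,0]], "turn": [0,0,0], "grip": [5.5,5.5,5.5]}}

```text
clock: 22.6
eef_pos: [0.4123, 0.1616, 0.1773]
ee_rot: [0.573, -0.414, 0.414, -0.573]
wrist_force: [-0.5, 0.2, -1.6]
gripper_width: 0.0632
```

Request:
{"name": "move_arm", "arguments": {"travel": [[0,0.05,0],[0,0,0],[0,0,0]], "turn": [0,0,0], "grip": [5.5,5.5,5.5]}}

```text
clock: 22.85
eef_pos: [0.4124, 0.1616, 0.1768]
ee_rot: [0.573, -0.414, 0.414, -0.573]
wrist_force: [-0.1, 0.6, -2.1]
gripper_width: 0.0632
```

Request:
{"name": "move_arm", "arguments": {"travel": [[0,0.05,0],[0,0,0],[0,0,0]], "turn": [0,0,0], "grip": [5.5,5.5,5.5]}}

```text
clock: 23.1
eef_pos: [0.4124, 0.1616, 0.1763]
ee_rot: [-0.573, 0.414, -0.414, 0.573]
wrist_force: [0.2, -0.6, -0.8]
gripper_width: 0.0631
```

Request:
{"name": "move_arm", "arguments": {"travel": [[0,0.05,0],[0,0,0],[0,0,0]], "turn": [0,0,0], "grip": [5.5,5.5,5.5]}}

```text
clock: 23.35
eef_pos: [0.4124, 0.1617, 0.1759]
ee_rot: [-0.573, 0.414, -0.414, 0.573]
wrist_force: [0.8, -0.1, -0.5]
gripper_width: 0.0634
```

Request:
{"name": "move_arm", "arguments": {"travel": [[0,0,0],[0,0,0],[0,0,0],[0,0,0],[0,0,0]], "turn": [0,0,0,0,0], "grip": [6.3,6.4,6.5,6.6,6.7]}}

```text
clock: 23.77
eef_pos: [0.4124, 0.1616, 0.1759]
ee_rot: [-0.573, 0.414, -0.414, 0.573]
wrist_force: [0.4, -0.5, -0.0]
gripper_width: 0.0662
```

Request:
{"name": "move_arm", "arguments": {"travel": [[0,0,0],[0,0,0],[0,0,0],[0,0,0],[0,0,0]], "turn": [0,0,0,0,0], "grip": [7.2,8,8.6,9,9]}}

```text
clock: 24.18
eef_pos: [0.4123, 0.1616, 0.1758]
ee_rot: [0.573, -0.414, 0.414, -0.573]
wrist_force: [-0.1, -1.3, -0.8]
gripper_width: 0.0892
```

Run:
```python
from h import *
s=env.read_state();print(s["eef_pos"],s["wrist_force"],s["gripper_width"])
e=cam("scene");save(e,"s8");w=cam("wrist");save(w,"w8");np.savez("w8.npz",**w)
h=cv2.imread("pics/s8.png")[180:310,230:403]
cv2.imwrite("pics/g.png",np.hstack([cv2.resize(h,(400,300)),cv2.resize(cv2.imread("pics/w8.png"),(400,300))]))
```

```text
[0.41232251 0.16161477 0.1758178 ] [-0.12418276 -1.28585235 -0.80060978] 0.08916930970008367
```

View pics/g.png

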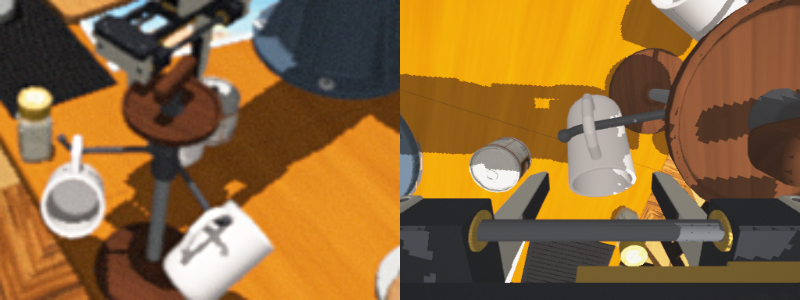

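The mug now hangs on the hook (right panel, 598,145), clear of the open fingers. I'll withdraw straight up and away.

Request:
{"name": "move_arm", "arguments": {"travel": [[0,-0.5,0],[0,-1.5,0],[0,-2.5,0],[0,-3,0],[0,-3,0]], "turn": [0,0,0,0,0], "grip": [9,9,9,9,9]}}

```text
clock: 24.7
eef_pos: [0.4119, 0.1615, 0.2823]
ee_rot: [0.573, -0.414, 0.414, -0.573]
wrist_force: [0.4, 0.9, -0.3]
gripper_width: 0.09
```

Request:
{"name": "move_arm", "arguments": {"travel": [[0,-3,0],[0,-3,0],[3,0,-1],[3,0,-1],[3,0,-1]], "turn": [0,0,0,0,0], "grip": [9,9,9,9,9]}}

```text
clock: 25.12
eef_pos: [0.4118, 0.0659, 0.3416]
ee_rot: [-0.573, 0.413, -0.414, 0.574]
wrist_force: [0.1, -0.4, 0.0]
gripper_width: 0.0899
```

Request:
{"name": "move_arm", "arguments": {"travel": [[3,0,-1],[3,0,-1],[3,0,-1],[3,0,-1],[3,0,-1]], "turn": [0,0,0,0,0], "grip": [9,9,9,9,9]}}

```text
clock: 25.53
eef_pos: [0.4112, -0.0929, 0.3414]
ee_rot: [-0.573, 0.414, -0.414, 0.573]
wrist_force: [1.0, 0.6, 0.2]
gripper_width: 0.0901
```

Request:
{"name": "move_arm", "arguments": {"travel": [[0,0,0],[0,0,0],[0,0,0],[0,0,0],[0,0,0]], "turn": [0,0,0,0,0], "grip": [9,9,9,9,9]}}

```text
clock: 25.95
eef_pos: [0.4117, -0.0905, 0.341]
ee_rot: [-0.573, 0.414, -0.414, 0.573]
wrist_force: [-0.2, 0.4, -0.6]
gripper_width: 0.0902
```

Request:
{"name": "move_arm", "arguments": {"travel": [[0,0,0],[0,0,0],[0,0,0],[0,0,0],[0,0,0]], "turn": [0,0,0,0,0], "grip": [9,9,9,9,9]}}

```text
clock: 26.37
eef_pos: [0.4117, -0.0913, 0.3408]
ee_rot: [-0.573, 0.414, -0.414, 0.573]
wrist_force: [-0.2, -0.5, 0.4]
gripper_width: 0.09
```

Request:
{"name": "move_arm", "arguments": {"travel": [[0,0,0],[0,0,0],[0,0,0],[0,0,0],[0,0,0]], "turn": [0,0,0,0,0], "grip": [9,9,9,9,9]}}

```text
clock: 26.78
eef_pos: [0.4116, -0.0914, 0.3408]
ee_rot: [0.573, -0.414, 0.414, -0.573]
wrist_force: [-0.4, -0.8, -0.0]
gripper_width: 0.0905
```

```bash
cat > fin.py <<'E'
from h import *
s=env.read_state();print(s["clock"],s["eef_pos"],s["wrist_force"])
A=np.array([.467,.2505])
cs={n:cam(n) for n in("top","scene","wrist")}
for n in("top","scene"):
    W=pts(cs[n]);x,y,z=W[...,0],W[...,1],W[...,2];img=cs[n]["pixels"].astype(int)
    m=(np.hypot(x-A[0],y-A[1])<.06)&(z>.287)&(z<.31);p=W[m][:,:2]
    if len(p)>5: _,_,v=np.linalg.svd(p-p.mean(0));print(n,"bar",np.degrees(np.arctan2(v[0,1],v[0,0])).round(1))
    d=W[...,:2]-A
    for a in(-150.8,-30.8,89.2):
        u=np.array([np.cos(np.radians(a)),np.sin(np.radians(a))]);r=d@u;l=d@[-u[1],u[0]]
        k=(r>.05)&(r<.14)&(abs(l)<.08)&(z>.05)&(z<.215)&(img.min(-1)>90)&(np.ptp(img,axis=-1)<45)
        if k.any(): print(n,a,k.sum(),"r,l,z",r[k].mean().round(4),l[k].mean().round(4),z[k].mean().round(4),"max z",z[k].max().round(3))
im=[cs["scene"]["pixels"][160:310,210:410],cs["wrist"]["pixels"],cs["top"]["pixels"][150:270,130:290],cs["top"]["pixels"]]
im=[cv2.resize(i,(400,300)) for i in im]
cv2.imwrite("pics/z%d.png"%int(s["clock"]*10),np.vstack([np.hstack(im[:2]),np.hstack(im[2:])])[:,:,::-1])
E
python3 fin.py; ls pics/z*
```

```text
26.7833 [ 0.41162907 -0.09137828  0.34081054] [-0.39949204 -0.8110591  -0.01102152]
top bar -150.6
top -150.8 580 r,l,z 0.0947 -0.02 0.1581 max z 0.208
top -30.8 572 r,l,z 0.0892 0.0074 0.1511 max z 0.205
top 89.2 483 r,l,z 0.0905 0.023 0.15 max z 0.202
scene bar 28.2
scene -150.8 709 r,l,z 0.073 -0.0361 0.1468 max z 0.206
scene -30.8 740 r,l,z 0.093 0.0122 0.1286 max z 0.2
scene 89.2 1215 r,l,z 0.1037 -0.0018 0.1483 max z 0.207
pics/z267.png
```

View pics/z267.png

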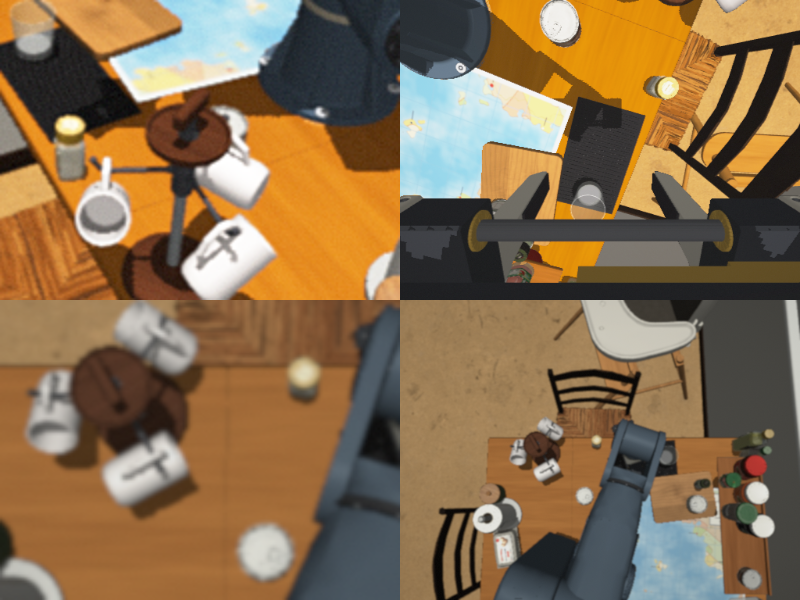

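The third mug now hangs on the facing hook (lower-left panel, 145,468), and the jar and tumbler have not moved. I'll let it settle and check that it is at rest.

Request:
{"name": "move_arm", "arguments": {"travel": [[0,0,0],[0,0,0],[0,0,0],[0,0,0],[0,0,0]], "turn": [0,0,0,0,0], "grip": [9,9,9,9,9]}}

```text
clock: 27.35
eef_pos: [0.4117, -0.0914, 0.3408]
ee_rot: [0.573, -0.414, 0.414, -0.573]
wrist_force: [1.2, -0.4, -0.4]
gripper_width: 0.0903
```

```bash
python3 fin.py | grep -e '-150.8' -e bar; sed -i '/z%d/d' fin.py
```

```text
top bar -150.1
top -150.8 586 r,l,z 0.0947 -0.0167 0.1559 max z 0.206
scene bar 27.7
scene -150.8 711 r,l,z 0.073 -0.0361 0.147 max z 0.206
```

Request:
{"name": "move_arm", "arguments": {"travel": [[0,0,0],[0,0,0],[0,0,0],[0,0,0],[0,0,0]], "turn": [0,0,0,0,0], "grip": [9,9,9,9,9]}}

```text
clock: 27.92
eef_pos: [0.4116, -0.0913, 0.3408]
ee_rot: [0.573, -0.414, 0.414, -0.573]
wrist_force: [0.4, 0.1, 0.1]
gripper_width: 0.0901
```

Request:
{"name": "move_arm", "arguments": {"travel": [[0,0,0],[0,0,0],[0,0,0],[0,0,0],[0,0,0]], "turn": [0,0,0,0,0], "grip": [9,9,9,9,9]}}

```text
clock: 28.33
eef_pos: [0.4117, -0.0914, 0.3408]
ee_rot: [-0.573, 0.414, -0.414, 0.573]
wrist_force: [-0.8, 0.8, 0.3]
gripper_width: 0.09
```

```bash
python3 fin.py
python3 - <<'E'
from h import *
A=np.array([.467,.2505]);W=pts(cam("top"));z=W[...,2]
for a in(-150.8,-30.8,89.2):
    u=np.array([np.cos(np.radians(a)),np.sin(np.radians(a))]);d=W[...,:2]-A;r=d@u;l=d@[-u[1],u[0]]
    print(a,[ (round(x,3),round(float(np.nanmax(np.where((abs(l-x)<.005)&(abs(r-.091)<.01)&(z<.215),z,-1))),3)) for x in np.arange(-.06,.061,.015)])
E
```

```text
28.3333 [ 0.41165022 -0.09136639  0.34083549] [-0.83740415  0.82455771  0.27976505]
top bar -150.2
top -150.8 507 r,l,z 0.092 0.0349 0.1517 max z 0.207
top -30.8 572 r,l,z 0.0892 0.0074 0.1511 max z 0.206
top 89.2 484 r,l,z 0.0906 0.023 0.1497 max z 0.2
scene bar 27.7
scene -150.8 348 r,l,z 0.0744 -0.0138 0.1341 max z 0.208
scene -30.8 746 r,l,z 0.093 0.0123 0.1285 max z 0.199
scene 89.2 1219 r,l,z 0.1038 -0.0019 0.1483 max z 0.205
-150.8 [(np.float64(-0.06), 0.15), (np.float64(-0.045), 0.164), (np.float64(-0.03), 0.196), (np.float64(-0.015), 0.197), (np.float64(0.0), 0.199), (np.float64(0.015), 0.197), (np.float64(0.03), 0.173), (np.float64(0.045), 0.115), (np.float64(0.06), 0.006)]
-30.8 [(np.float64(-0.06), 0.006), (np.float64(-0.045), 0.125), (np.float64(-0.03), 0.179), (np.float64(-0.015), 0.197), (np.float64(0.0), 0.199), (np.float64(0.015), 0.19), (np.float64(0.03), 0.183), (np.float64(0.045), 0.122), (np.float64(0.06), 0.138)]
89.2 [(np.float64(-0.06), -1.0), (np.float64(-0.045), 0.119), (np.float64(-0.03), 0.172), (np.float64(-0.015), 0.19), (np.float64(0.0), 0.199), (np.float64(0.015), 0.201), (np.float64(0.03), 0.18), (np.float64(0.045), 0.12), (np.float64(0.06), 0.133)]
```

The mug is still swinging. I'll let time pass and track it with camera calls.

```bash
cat > sw.py <<'E'
from h import *
import sys
A=np.array([.467,.2505]);a=np.radians(-150.8);u=np.array([np.cos(a),np.sin(a)]);o=[]
for i in range(int(sys.argv[1])):
    c=cam("top");W=pts(c);z=W[...,2];img=c["pixels"].astype(int);d=W[...,:2]-A;r=d@u;l=d@[-u[1],u[0]]
    k=(r>.05)&(r<.14)&(abs(l)<.08)&(z>.05)&(z<.215)&(img.min(-1)>90)&(np.ptp(img,axis=-1)<45)
    o.append((l[k].mean()*1000).round(1))
    if i==0: print("r",r[k].mean().round(4))
print([float(v) for v in o]);print(env.read_state()["clock"],r[k].mean())
E
python3 sw.py 30
```

```text
r 0.0946
[-13.8, -12.9, -4.3, 9.5, 24.9, 35.6, 38.6, 37.7, 31.1, 17.6, 2.7, -8.1, -12.1, -9.5, 0.5, 14.7, 27.8, 35.9, 37.9, 35.1, 26.0, 13.1, -0.2, -8.4, -10.4, -5.1, 5.5, 18.8, 30.6, 35.9]
30.0333 0.09167656794585076
```

```bash
python3 sw.py 110
```

```text
r 0.0917
[36.1, 32.0, 21.1, 8.3, -2.5, -8.5, -7.4, -0.8, 10.3, 23.0, 32.1, 35.8, 34.3, 27.3, 16.7, 4.7, -3.8, -7.0, -4.1, 4.2, 15.1, 25.8, 32.6, 34.3, 31.1, 23.1, 12.2, 2.4, -4.2, -4.7, 0.0, 8.9, 19.0, 28.0, 32.3, 32.3, 27.2, 18.4, 8.5, 0.3, -3.6, -1.9, 4.1, 13.0, 22.5, 28.9, 31.6, 29.2, 23.5, 14.5, 5.6, -0.0, -1.7, 1.5, 8.5, 16.7, 24.8, 29.1, 29.6, 25.8, 19.0, 11.4, 4.0, 0.4, 0.9, 5.2, 12.3, 19.5, 25.4, 27.8, 26.9, 22.3, 15.7, 8.8, 3.4, 1.8, 3.7, 8.7, 15.2, 21.5, 25.5, 26.5, 24.4, 19.0, 12.9, 7.4, 4.2, 3.8, 7.2, 11.8, 17.6, 22.5, 25.0, 24.3, 21.2, 16.3, 10.8, 7.1, 5.2, 6.5, 9.9, 14.6, 18.9, 22.4, 23.3, 21.7, 18.4, 13.9, 9.9, 7.5]
35.5333 0.09365894928243272
```

Request:
{"name": "move_arm", "arguments": {"travel": [[0,0,0],[0,0,0],[0,0,0],[0,0,0],[0,0,0]], "turn": [0,0,0,0,0], "grip": [9,9,9,9,9]}}

```text
clock: 35.95
eef_pos: [0.4117, -0.0913, 0.3408]
ee_rot: [-0.573, 0.414, -0.414, 0.573]
wrist_force: [0.4, 0.2, 0.3]
gripper_width: 0.0901
```

Request:
{"name": "move_arm", "arguments": {"travel": [[0,0,0],[0,0,0],[0,0,0],[0,0,0],[0,0,0]], "turn": [0,0,0,0,0], "grip": [9,9,9,9,9]}}

```text
clock: 36.37
eef_pos: [0.4117, -0.0914, 0.3408]
ee_rot: [-0.573, 0.414, -0.414, 0.573]
wrist_force: [-0.5, 0.2, 0.1]
gripper_width: 0.09
```

Request:
{"name": "move_arm", "arguments": {"travel": [[0,0,0],[0,0,0],[0,0,0],[0,0,0],[0,0,0]], "turn": [0,0,0,0,0], "grip": [9,9,9,9,9]}}

```text
clock: 36.78
eef_pos: [0.4117, -0.0913, 0.3408]
ee_rot: [-0.573, 0.414, -0.414, 0.573]
wrist_force: [-0.3, 0.6, 0.8]
gripper_width: 0.0898
```

Request:
{"name": "move_arm", "arguments": {"travel": [[0,0,0],[0,0,0],[0,0,0],[0,0,0],[0,0,0]], "turn": [0,0,0,0,0], "grip": [9,9,9,9,9]}}

```text
clock: 37.2
eef_pos: [0.4117, -0.0913, 0.3409]
ee_rot: [-0.573, 0.414, -0.414, 0.573]
wrist_force: [-0.6, -0.2, 0.2]
gripper_width: 0.09
```

Request:
{"name": "move_arm", "arguments": {"travel": [[0,0,0],[0,0,0],[0,0,0],[0,0,0],[0,0,0]], "turn": [0,0,0,0,0], "grip": [9,9,9,9,9]}}

```text
clock: 37.62
eef_pos: [0.4116, -0.0913, 0.3408]
ee_rot: [-0.573, 0.414, -0.414, 0.573]
wrist_force: [-0.1, 0.6, -0.3]
gripper_width: 0.0904
```

Request:
{"name": "move_arm", "arguments": {"travel": [[0,0,0],[0,0,0],[0,0,0],[0,0,0],[0,0,0]], "turn": [0,0,0,0,0], "grip": [9,9,9,9,9]}}

```text
clock: 38.03
eef_pos: [0.4116, -0.0913, 0.3408]
ee_rot: [0.573, -0.414, 0.414, -0.573]
wrist_force: [0.3, -0.4, 0.6]
gripper_width: 0.0897
```

Request:
{"name": "move_arm", "arguments": {"travel": [[0,0,0],[0,0,0],[0,0,0],[0,0,0],[0,0,0]], "turn": [0,0,0,0,0], "grip": [9,9,9,9,9]}}

```text
clock: 38.45
eef_pos: [0.4116, -0.0914, 0.3408]
ee_rot: [0.573, -0.414, 0.414, -0.573]
wrist_force: [0.0, 0.1, 0.2]
gripper_width: 0.0905
```

Request:
{"name": "move_arm", "arguments": {"travel": [[0,0,0],[0,0,0],[0,0,0],[0,0,0],[0,0,0]], "turn": [0,0,0,0,0], "grip": [9,9,9,9,9]}}

```text
clock: 38.87
eef_pos: [0.4117, -0.0913, 0.3408]
ee_rot: [-0.573, 0.414, -0.414, 0.573]
wrist_force: [-0.7, 0.2, 0.1]
gripper_width: 0.0897
```

```bash
python3 sw.py 13; python3 fin.py
```

```text
r 0.0935
[15.1, 15.1, 15.0, 15.1, 15.1, 15.1, 15.1, 15.1, 15.0, 15.0, 15.1, 15.1, 15.1]
39.5167 0.09344210340399091
39.5167 [ 0.41165657 -0.09133987  0.34083819] [-0.20229204  0.50569762 -0.51757258]
top bar -150.1
top -150.8 580 r,l,z 0.0935 0.0151 0.1485 max z 0.207
top -30.8 573 r,l,z 0.0893 0.0075 0.1507 max z 0.205
top 89.2 481 r,l,z 0.0905 0.0227 0.15 max z 0.203
scene bar 28.2
scene -150.8 428 r,l,z 0.0736 -0.018 0.135 max z 0.206
scene -30.8 742 r,l,z 0.0931 0.0122 0.1289 max z 0.204
scene 89.2 1217 r,l,z 0.1037 -0.0019 0.1484 max z 0.206
```

At rest. Handing in.

```bash
python3 -c "
from h import *
print(sign_off())"
```

```text
the job is handed in; nothing more can be done
None
```

The washed mug now hangs freely by its handle on the empty hook, which faces the robot. I handed the job in at about 39.5 s, with the gripper open and well clear of everything. I took "faces the robot" to mean pointing at the robot's base.

- **Turning:** I gripped the bar and turned the carousel about 135° clockwise. The last camera readings put the hook at -150.1° (top) and -151.8° (scene), against the -151.8° I aimed for.
- **Hanging:** I carried the mug upright, slid its handle over the hook and lowered it in small steps until its weight began to come off the arm. Then I let go. Its mouth faces the same way round as the other two.
- **Swing:** The mug swung widely when released and took about 15 s to settle. It was still (within 0.1 mm) over the last 0.6 s before hand-in.
- **Other items:** The two hung mugs read the same after the hanging as at the end. The tumbler and spice jar looked unmoved in the last picture, but I did not measure them.

**What went wrong or disagreed:**
- The first grasp of the mug closed just above its rim and lifted nothing; the mug stayed where it was. Depth pictures showed the fingertips ending about 4 mm behind the reported TCP, not 19 mm ahead as stated. I allowed for that on the second try.
- For the same reason, my grip on the turning bar was shallower than I had planned, though it held.

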